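# Turn the screw pots round for reassembly

## Task

The four screw pots stand on the black rack in the order in which the phone was taken apart, counted from that rack's orange post. Set them out for reassembly on the aluminium rack in the reverse order, counted from its own orange post: the pot that is last on the black rack goes into the cell next to the aluminium rack's post, and so on, until the pot that was first stands in the cell farthest from that post. Keep the pots upright, leave one standing flat in each cell, and do not disturb the reel, the screwdriver or the black-capped jar.

Things in the scene. Friction and masses are not known exactly. Their poses are not given: they have to be found in the camera images.
- pot_red: Loose screw pot: upright amber round jar with a red cap, 40 to 85 g. 56 mm tall; jar 36 mm diameter, cap 38 mm diameter over the top 16 mm (40 to 56 mm above the underside). Origin: centre of its underside; z up through the cap.
- pot_yellow: Loose screw pot: upright amber round jar with a yellow cap, 40 to 85 g. 56 mm tall; jar 36 mm diameter, cap 38 mm diameter over the top 16 mm (40 to 56 mm above the underside). Origin: centre of its underside; z up through the cap.
- pot_green: Loose screw pot: upright amber round jar with a green cap, 40 to 85 g. 56 mm tall; jar 36 mm diameter, cap 38 mm diameter over the top 16 mm (40 to 56 mm above the underside). Origin: centre of its underside; z up through the cap.
- pot_white: Loose screw pot: upright amber round jar with a white cap, 40 to 85 g. 56 mm tall; jar 36 mm diameter, cap 38 mm diameter over the top 16 mm (40 to 56 mm above the underside). Origin: centre of its underside; z up through the cap.
- pad_red: Fixed grey pad of the black rack, under the red-capped pot at the start; red stripe on its -x edge. 66 x 60 x 4 mm (x, y, z); origin: centre of its underside; top 10 mm above the bench, rack lips 12 mm. The four pads lie in a row along their y axis, 66 mm apart, in changing order. The black rack's orange post, 58 mm high, always stands at the row's +y end (robot's left), 52 mm past the end pad.
- pad_yellow: Fixed grey pad of the black rack, under the yellow-capped pot at the start; yellow stripe on its -x edge. 66 x 60 x 4 mm (x, y, z); origin: centre of its underside; top 10 mm above the bench, rack lips 12 mm. The four pads lie in a row along their y axis, 66 mm apart, in changing order. The black rack's orange post, 58 mm high, always stands at the row's +y end (robot's left), 52 mm past the end pad.
- pad_green: Fixed grey pad of the black rack, under the green-capped pot at the start; green stripe on its -x edge. 66 x 60 x 4 mm (x, y, z); origin: centre of its underside; top 10 mm above the bench, rack lips 12 mm. The four pads lie in a row along their y axis, 66 mm apart, in changing order. The black rack's orange post, 58 mm high, always stands at the row's +y end (robot's left), 52 mm past the end pad.
- pad_white: Fixed grey pad of the black rack, under the white-capped pot at the start; white stripe on its -x edge. 66 x 60 x 4 mm (x, y, z); origin: centre of its underside; top 10 mm above the bench, rack lips 12 mm. The four pads lie in a row along their y axis, 66 mm apart, in changing order. The black rack's orange post, 58 mm high, always stands at the row's +y end (robot's left), 52 mm past the end pad.
- new_rack: Fixed aluminium rack, 60 mm (x) by 268 mm (y), with four open cells in a row along its y axis: cell centres at y = -99, -33, +33, +99 mm, x = 0 of its frame. Each cell is 52 mm (x) by 62 mm (y) inside; cell floors 6 mm above the bench, 4 mm walls whose tops are 16 mm above the bench. Origin: centre of its underside. A black end block (12 mm high) lies at each end, at y = +151 and -151 mm.
- post: Fixed orange ball-topped post that marks the start of the new rack's row: it stands on one of the new rack's two end blocks (at y = +151 or -151 mm of that rack; which one changes), the other end has only a flat dark disc. Origin at its foot, 12 mm above the bench; the ball, 24 mm across, tops out 58 mm above the bench.
- spool: Bystander: steel reel, 52 mm diameter, 40 mm tall, standing; origin at the centre of its underside. Leave it alone.
- driver: Bystander: blue-handled screwdriver, 160 mm long, lying; origin on its length, x axis along the shaft. Leave it alone.
- flux: Bystander: jar with a black cap, 44 mm diameter, 75 mm tall; origin at the centre of its underside. Leave it alone.
Things that resemble listed ones, but are neither listed nor needed, are in the scene too. What is shaped like the pot_yellow but blue or purple is not meant.

How it is judged:
By the outcome, as a careful person would: the job done as asked, in the order asked, and still so for the second after the job is handed in, with the robot touching nothing.
It also fails if it takes over 99 s, if anything falls off the work surface, if the arm or the gripper's body presses on something with over 40 N, if the wrist force passes 120 N, or if a joint passes its speed limit or range.

## Robot

A 6-joint arm with a two-finger parallel gripper is mounted at the origin on the work surface. World frame = base frame: x ahead of the robot, y to its left, z up, the work surface at z = 0. Lengths are in m, angles in rad, forces in N, time in s.
With the tool pointing down it reaches from about 0.325 to 0.85 m from the base axis. Payload 15.5 kg.
Tool frame: the origin (TCP) lies at the centre of the arm's flange, where the gripper is bolted on; the fingertips stand 191 mm ahead of it and the grasp point (between the pads) lies 172 mm ahead of it; z points along the fingers, y is the line along which they close (so a half turn about z gives the same grasp; the last joint's range is limited). The gripper opens to 91 mm and grips with 3 to 60 N. Pads are 32 mm wide; open, the fingers measure 118 mm over their backs; the gripper's body (76 mm by 178 mm) begins 60 mm behind the grasp point.
Start: joints at [-1.403, 0.494, 1.345, -0, 1.302, -0.096], TCP at [0.162, -0.604, 0.405] pointing down, gripper open.
Joint ranges: [-2.91, 2.91], [-0.82, 2.16], [0.22, 2.67], [-1.22, 4.37], [0.12, 2.79], [-3.08, 3.08]. Speed limits (rad/s): [1.89, 1.89, 2.57, 3.01, 3.01, 3.01].

## Interface

Orientations are given as [roll, pitch, yaw] about the fixed x, y, z axes, in that order (R = Rz(yaw) Ry(pitch) Rx(roll)).
In Python, from station import env gives the robot as it stands.
- The arm moves only by the tool carry_out, never from a script. Its argument "plan" is a list of rows, each an object of numbers: "claw": the finger opening in mm, from 0 to 91.2; "tx", "ty", "tz": the shift along the tool's x, y, z in mm; "roll": the turn about the tool's z in degrees. A call has 1 to 12 rows; each row is the pose to reach, as a shift and turn from the pose commanded when the call began, along the tool's axes at that moment; what a row does not reach only later rows make up. A row lasts 1/12 s, in which the tool goes at most 41.7 mm and 7.16 degrees, less where a joint would pass 70% of its speed; a pose out of reach is approached as far as the arm can. A call with a gripper value outside its range is refused whole. The fingers move at their own pace and stop on an object; "force" is the grip in N (left out, the last holds). Time passes only in rows, so rows that repeat a pose let the fingers close. It gives the time, the measured TCP pose, the force, the opening and the grip force at its end, in the units of the state.
- env.get_state(): the state, without advancing time (a new reading comes with each control period).
- env.get_image(name): name is "scene" or "top" or "wrist"; returns the picture (420x560x3 uint8, red, green, blue); there is no depth.
- env.calibration(name): a dict with "fx", "fy", "cx", "cy" (pixels), "k1" (the pictures are not rectified: a ray, as slopes to the right and down, at radius r is drawn at 1 + k1 r^2 times it, then the intrinsics apply), "view" (4x4, takes a point from world to camera coordinates); the wrist camera has in their place "tool_from_camera" (4x4, takes a point from camera to tool coordinates, whose origin is the TCP and whose axes are the flange's). Camera axes: x right, y down, z forward; pixel columns grow to the right and rows downward; lengths in m; the calibration is good to about 2 mm. A picture is of the moment at which its call begins: read the wrist's pose just before it. calibration takes no time and is no camera call.
- env.job_done(): hands the job in; it is judged then, once.
The state is a dict: "clock": time; "joint_pos": joint angles; "joint_vel": joint speeds; "tau": joint torques, N m; "tcp_pos": TCP position; "ee_rot": TCP orientation; "ft_force": force on the tool from outside, world axes, zero at the start; "moment": the same for the moment, N m; "gripper_width": opening from 0.0 (shut) to 1.0 (fully open); "grasp_force": force on a finger pad.
Only numpy, scipy, OpenCV 4.12 (cv2) and the standard library are available. Lean on these libraries where they do the work, as an engineer would, in place of code of your own. Each camera call takes 0.05 s, during which the arm holds its last target. There are 200 camera calls.

## Working session

There is one attempt and no reset: what is moved stays moved. The work goes in short steps, Python scripts to look and compute and a tool call to move; the robot and the scene stay as the last step left them, time stands still between calls to the robot, and variables do not carry over. Pictures are saved under pics/ and viewed, at most 14 in all, crops included, and the job is handed in when it is done.

Besides the shell and the picture viewer there is one more tool, called after "Emit:" as a command line: name --argument value ..., lists and objects as JSON in quotes. carry_out: Moves the arm, as the interface text tells. Its arguments: {"type":"object","properties":{"plan":{"type":"array"},"force":{"type":"number"}},"required":["plan"]}

```bash
mkdir -p pics
cat > h.py <<'E'
import numpy as np,cv2
from station import env
def save(n,f):
    im=env.get_image(n); cv2.imwrite('pics/'+f,im[:,:,::-1]); return im
def ray(n,u,v):
    c=env.calibration(n); K=np.array([[c['fx'],0,c['cx']],[0,c['fy'],c['cy']],[0,0,1.]])
    p=cv2.undistortPoints(np.array([[[u,v]]],float),K,np.array([c['k1'],0,0,0.]))[0,0]
    V=np.linalg.inv(np.array(c['view'])); d=V[:3,:3]@[p[0],p[1],1]; return V[:3,3],d
def at(n,u,v,z):
    o,d=ray(n,u,v); return (o+d*(z-o[2])/d[2])[:2].round(4)
E
python3 - <<'E'
from h import *
save('top','top.png');save('scene','scene.png');s=env.get_state();print(s)
for n in('top','scene'):print(env.calibration(n))
E
```

```text
{'clock': 0.1, 'joint_pos': array([-1.40347988e+00,  4.94140006e-01,  1.34608443e+00,  2.58210190e-05,
        1.30249416e+00, -9.55349662e-02]), 'joint_vel': array([ 6.20092277e-04, -1.28266375e-03, -2.31483518e-03,  9.98130418e-05,
       -1.07020124e-03,  7.63995750e-04]), 'tau': array([ 1.52634522e-03, -8.80241060e+01, -3.82541513e+01,  7.09136459e-02,
        4.82144777e-02,  3.65440712e-06]), 'tcp_pos': array([ 0.16236   , -0.6034018 ,  0.40418081]), 'ee_rot': array([-3.14047422e+00, -1.32179695e-04,  2.62844479e-01]), 'ft_force': array([-0.35942718,  0.16695441, -0.52770473]), 'moment': array([ 0.03065836, -0.08452501, -0.01717999]), 'grasp_force': 0.0, 'gripper_width': 0.9965902108392184}
{'fx': 434.4748427388316, 'fy': 434.4748427388316, 'cx': 282.70296963798285, 'cy': 201.13522779182847, 'k1': -0.056713825362173655, 'view': array([[-0.01209553, -0.99972737,  0.01997207, -0.01636331],
       [-0.99813238,  0.01087534, -0.0601123 ,  0.55364942],
       [ 0.05987871, -0.02066186, -0.9979918 ,  0.87086046],
       [ 0.        ,  0.        ,  0.        ,  1.        ]])}
{'fx': 528.6064599395316, 'fy': 528.6064599395316, 'cx': 281.70258477465717, 'cy': 220.3040489885401, 'k1': 0.011525024772773689, 'view': array([[ 0.79255764,  0.60969692,  0.01104743, -0.43441286],
       [ 0.35347786, -0.44457998, -0.82304438, -0.14899939],
       [-0.49689616,  0.65621513, -0.56786962,  1.41972065],
       [ 0.        ,  0.        ,  0.        ,  1.        ]])}
```

View pics/top.png

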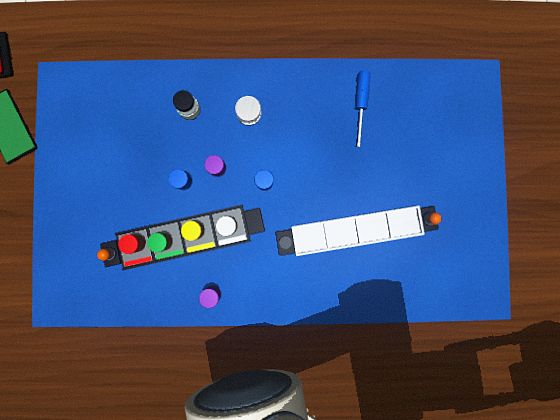

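View pics/scene.png

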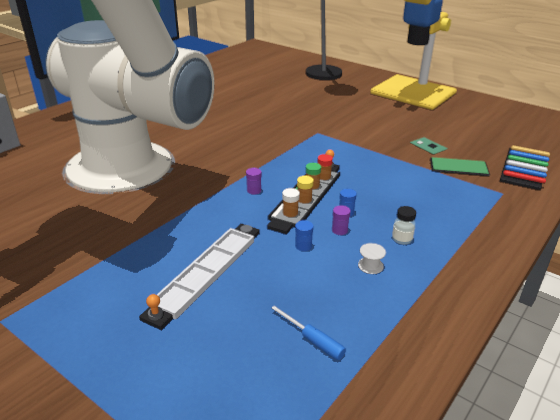

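The top view shows the black rack's post at (103,254), followed by red (128,243), green (157,242), yellow (191,230) and white (226,226). The aluminium rack's post is at its right end (435,218) and a flat disc is at the left (285,242). So white goes in the rightmost cell, then yellow, green, and red in the leftmost. The blue and purple pots at (178,179), (214,165), (264,180) and (209,298) are lookalikes to ignore.

```bash
cat > m.py <<'E'
from h import *
im=cv2.imread('pics/top.png'); hsv=cv2.cvtColor(im,cv2.COLOR_BGR2HSV)
def blob(seed,tol=None):
    u,v=seed; c=hsv[v,u].astype(int)
    d=np.abs(hsv.astype(int)-c); d[...,0]=np.minimum(d[...,0],180-d[...,0])
    m=((d[...,1]<70)&(d[...,2]<70)&((d[...,0]<9)|(c[1]<60))).astype('uint8')
    yy,xx=np.mgrid[:420,:560]; m[(xx-u)**2+(yy-v)**2>13**2]=0
    n,l,s,cc=cv2.connectedComponentsWithStats(m); k=l[v,u]; return cc[k],s[k]
P={}
for n,s in dict(red=(128,243),green=(157,242),yellow=(191,230),white=(226,226)).items():
    c,st=blob(s); P[n]=at('top',*c,.066); print(n,c.round(1),st[2:],P[n])
c,_=blob((435,218)); post=at('top',*c,.046); print('post',c,post)
m=((hsv[...,2]>185)&(hsv[...,1]<50)).astype('uint8'); m[:, :280]=0; m[:190]=0;m[275:]=0;m[:,432:]=0
q=cv2.findNonZero(m); r=cv2.minAreaRect(q); b=cv2.boxPoints(r); print('rect',r)
B=np.array([at('top',*p,.016) for p in b]); print(B, B.mean(0))
E
python3 m.py; python3 -c "
from h import *
im=cv2.imread('pics/top.png')[190:320,80:460]; cv2.imwrite('pics/c.png',cv2.resize(im,None,fx=2.1,fy=2.1,interpolation=2))"
```

```text
red [127.5 243.9] [ 20  19 291] [0.4715 0.2773]
green [156.3 242.2] [ 20  19 291] [0.4742 0.2218]
yellow [190.6 230.3] [ 20  19 297] [0.4964 0.1558]
white [225.3 225.5] [ 20  20 311] [0.5047 0.0892]
post [435.88 218.2 ] [ 0.5142 -0.3281]
rect ((357.4324645996094, 230.0946044921875), (29.920616149902344, 130.0395965576172), 80.53767395019531)
[[ 0.5024 -0.0387]
 [ 0.5431 -0.3049]
 [ 0.4821 -0.3134]
 [ 0.4424 -0.0479]] [ 0.4925   -0.176225]
```

View pics/c.png

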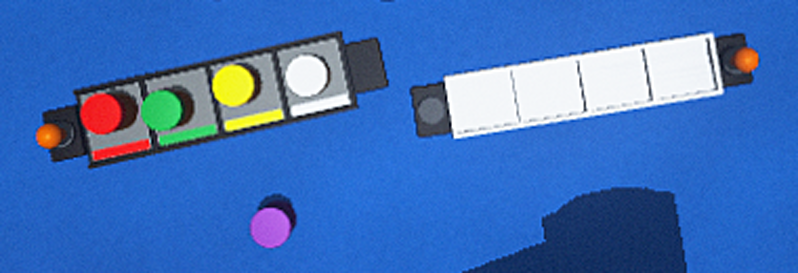

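Emit:
carry_out --plan '[{"tx": 255, "ty": -290, "tz": 60, "roll": -85, "claw": 91}, {"tx": 255, "ty": -290, "tz": 60, "roll": -85}, {"tx": 255, "ty": -290, "tz": 60, "roll": -85}, {"tx": 255, "ty": -290, "tz": 60, "roll": -85}, {"tx": 255, "ty": -290, "tz": 60, "roll": -85}, {"tx": 255, "ty": -290, "tz": 60, "roll": -85}, {"tx": 255, "ty": -290, "tz": 60, "roll": -85}, {"tx": 255, "ty": -290, "tz": 60, "roll": -85}, {"tx": 255, "ty": -290, "tz": 60, "roll": -85}, {"tx": 255, "ty": -290, "tz": 60, "roll": -85}, {"tx": 255, "ty": -290, "tz": 60, "roll": -85}, {"tx": 255, "ty": -290, "tz": 60, "roll": -85}]' --force 20

```text
validation failed for argument at $.pl...
```

```bash
cat >> h.py <<'E'
from scipy.spatial.transform import Rotation as R
def pose():
    s=env.get_state(); return np.array(s['tcp_pos']),R.from_euler('xyz',s['ee_rot']).as_matrix(),s
def to(*w):
    p,r,_=pose(); return (r.T@(np.array(w)-p)*1000).round(1)
E
python3 -c "
from h import *
s=pose()[2];print(s['clock'],s['tcp_pos'],np.degrees(s['ee_rot']),s['joint_pos'],s['gripper_width']);print(to(.5047,.0892,.31))"
```

```text
0.1 [ 0.16236    -0.6034018   0.40418081] [-1.79935918e+02 -7.57333869e-03  1.50598793e+01] [-1.40347988e+00  4.94140006e-01  1.34608443e+00  2.58210190e-05
  1.30249416e+00 -9.55349662e-02] 0.9965902108392184
[ 510.5 -579.8   94.9]
```

Emit:
carry_out --plan '[{"claw": 91, "tx": 255, "ty": -290, "tz": 60, "roll": -85}, {"claw": 91, "tx": 255, "ty": -290, "tz": 60, "roll": -85}, {"claw": 91, "tx": 255, "ty": -290, "tz": 60, "roll": -85}, {"claw": 91, "tx": 255, "ty": -290, "tz": 60, "roll": -85}, {"claw": 91, "tx": 255, "ty": -290, "tz": 60, "roll": -85}, {"claw": 91, "tx": 255, "ty": -290, "tz": 60, "roll": -85}, {"claw": 91, "tx": 255, "ty": -290, "tz": 60, "roll": -85}, {"claw": 91, "tx": 255, "ty": -290, "tz": 60, "roll": -85}, {"claw": 91, "tx": 255, "ty": -290, "tz": 60, "roll": -85}, {"claw": 91, "tx": 255, "ty": -290, "tz": 60, "roll": -85}, {"claw": 91, "tx": 255, "ty": -290, "tz": 60, "roll": -85}, {"claw": 91, "tx": 255, "ty": -290, "tz": 60, "roll": -85}]' --force 20

```text
clock: 1.1
tcp_pos: [0.3337, -0.256, 0.3445]
ee_rot: [-3.141, -0.001, 1.755]
ft_force: [0.2, -0.8, -0.5]
gripper_width: 0.999
grasp_force: 0.0
```

```bash
python3 -c "
from h import *
s=pose()[2];print(s['clock'],s['tcp_pos'],np.degrees(s['ee_rot']),s['joint_pos'],s['gripper_width']);print(to(.5047,.0892,.31))"
```

```text
1.1 [ 0.33368244 -0.25598147  0.34449132] [-1.79975943e+02 -3.98649487e-02  1.00571988e+02] [-7.96590730e-01  2.96451979e-01  1.90136461e+00  4.68460085e-05
  9.44587825e-01 -9.81134343e-01] 0.9991894885376769
[307.9 231.5  34.6]
```

Emit:
carry_out --plan '[{"claw": 91, "tx": 308, "ty": 231, "tz": 34, "roll": 0}, {"claw": 91, "tx": 308, "ty": 231, "tz": 34, "roll": 0}, {"claw": 91, "tx": 308, "ty": 231, "tz": 34, "roll": 0}, {"claw": 91, "tx": 308, "ty": 231, "tz": 34, "roll": 0}, {"claw": 91, "tx": 308, "ty": 231, "tz": 34, "roll": 0}, {"claw": 91, "tx": 308, "ty": 231, "tz": 34, "roll": 0}, {"claw": 91, "tx": 308, "ty": 231, "tz": 34, "roll": 0}, {"claw": 91, "tx": 308, "ty": 231, "tz": 34, "roll": 0}, {"claw": 91, "tx": 308, "ty": 231, "tz": 34, "roll": 0}, {"claw": 91, "tx": 308, "ty": 231, "tz": 34, "roll": 0}, {"claw": 91, "tx": 308, "ty": 231, "tz": 34, "roll": 0}, {"claw": 91, "tx": 308, "ty": 231, "tz": 34, "roll": 0}]'

```text
clock: 2.1
tcp_pos: [0.5067, 0.0867, 0.3103]
ee_rot: [-3.141, 0.0, 1.748]
ft_force: [0.4, -0.0, -0.9]
gripper_width: 0.998
grasp_force: 0.0
```

```bash
python3 -c "
from h import *
s=pose()[2];print(s['clock'],s['tcp_pos'],np.degrees(s['ee_rot']),s['joint_pos']);print(to(.5047,.0892,.23)); save('wrist','w1.png')
# project white cap top centre to wrist
c=env.calibration('wrist');print(c)
p,r,_=pose(); T=np.array(c['tool_from_camera']); q=np.linalg.inv(T)@np.append(r.T@(np.array([.5047,.0892,.066])-p),1); print(q,c['cx']+c['fx']*q[0]/q[2],c['cy']+c['fy']*q[1]/q[2])
"
```

```text
2.1 [0.50672955 0.08671143 0.31034612] [-1.79945145e+02  3.76162668e-03  1.00155630e+02] [ 5.33432638e-02  4.61464778e-01  1.72712985e+00 -2.24926316e-04
  9.53939973e-01 -1.23775694e-01]
[ 2.8 -1.5 80.3]
{'fx': 375.48629114128016, 'fy': 375.48629114128016, 'cx': 279.1359177868586, 'cy': 210.4208234207248, 'k1': -0.0764404439530642, 'tool_from_camera': array([[ 1.84610621e-03, -9.69507179e-01, -2.45055958e-01,
         6.81325281e-02],
       [ 9.99998239e-01,  1.87282968e-03,  1.23976356e-04,
         7.26879793e-04],
       [ 3.38752103e-04, -2.45055755e-01,  9.69508928e-01,
         1.99353511e-02],
       [ 0.00000000e+00,  0.00000000e+00,  0.00000000e+00,
         1.00000000e+00]])}
[-0.00166554  0.00758174  0.23354886  1.        ] 276.4581646271414 222.61030973216944
```

View pics/w1.png

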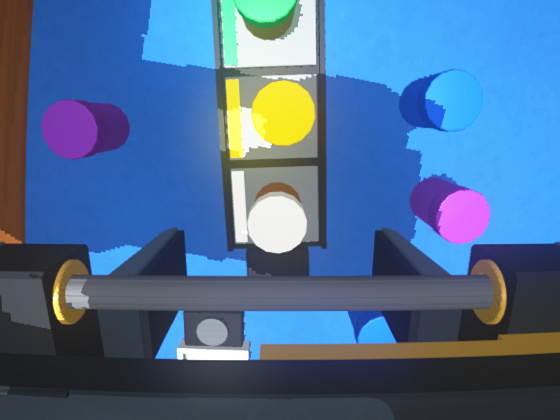

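The white cap is at (277,221) in the wrist view, and my top-view estimate projects to (276,222), so the two agree. Yellow is at (283,113) behind it. Next I descend and grip white.

Emit:
carry_out --plan '[{"claw": 91, "tx": 3, "ty": -1.5, "tz": 25, "roll": 0}, {"claw": 91, "tx": 3, "ty": -1.5, "tz": 50, "roll": 0}, {"claw": 91, "tx": 3, "ty": -1.5, "tz": 70, "roll": 0}, {"claw": 91, "tx": 3, "ty": -1.5, "tz": 80, "roll": 0}, {"claw": 91, "tx": 3, "ty": -1.5, "tz": 80, "roll": 0}, {"claw": 25, "tx": 3, "ty": -1.5, "tz": 80, "roll": 0}, {"claw": 25, "tx": 3, "ty": -1.5, "tz": 80, "roll": 0}, {"claw": 25, "tx": 3, "ty": -1.5, "tz": 80, "roll": 0}, {"claw": 25, "tx": 3, "ty": -1.5, "tz": 80, "roll": 0}, {"claw": 25, "tx": 3, "ty": -1.5, "tz": 80, "roll": 0}, {"claw": 25, "tx": 3, "ty": -1.5, "tz": 80, "roll": 0}, {"claw": 25, "tx": 3, "ty": -1.5, "tz": 80, "roll": 0}]' --force 20

```text
clock: 3.15
tcp_pos: [0.505, 0.0891, 0.2309]
ee_rot: [3.141, 0.0, 1.746]
ft_force: [-0.1, -0.1, -0.7]
gripper_width: 0.514
grasp_force: 0.0
```

```bash
python3 -c "
from h import *
s=pose()[2];print(s['clock'],s['tcp_pos'],np.degrees(s['ee_rot']),s['grasp_force'],s['gripper_width']*91.2);print(to(.5073,-.2741,.31))"
```

```text
3.15 [0.50495358 0.08909498 0.23093485] [1.79983461e+02 1.16359368e-03 1.00061435e+02] 0.0 46.90140554691167
[-358.   -61.1  -79.1]
```

Emit:
carry_out --plan '[{"claw": 25, "tx": 0, "ty": 0, "tz": 0, "roll": 0}, {"claw": 25, "tx": 0, "ty": 0, "tz": 0, "roll": 0}, {"claw": 25, "tx": 0, "ty": 0, "tz": 0, "roll": 0}, {"claw": 25, "tx": 0, "ty": 0, "tz": 0, "roll": 0}, {"claw": 25, "tx": 0, "ty": 0, "tz": 0, "roll": 0}, {"claw": 25, "tx": 0, "ty": 0, "tz": -10, "roll": 0}, {"claw": 25, "tx": 0, "ty": 0, "tz": -30, "roll": 0}, {"claw": 25, "tx": 0, "ty": 0, "tz": -55, "roll": 0}, {"claw": 25, "tx": 0, "ty": 0, "tz": -80, "roll": 0}, {"claw": 25, "tx": -20, "ty": -4, "tz": -80, "roll": 0}, {"claw": 25, "tx": -45, "ty": -8, "tz": -80, "roll": 0}, {"claw": 25, "tx": -75, "ty": -13, "tz": -80, "roll": 0}]'

```text
clock: 4.15
tcp_pos: [0.5051, 0.0129, 0.3119]
ee_rot: [3.14, 0.0, 1.748]
ft_force: [0.2, -0.1, -1.0]
gripper_width: 0.409
grasp_force: 20.0
```

```bash
python3 -c "
from h import *
s=pose()[2];print(s['clock'],s['tcp_pos'],np.degrees(s['ee_rot']),s['grasp_force'],s['gripper_width']*91.2);print(to(.5073,-.2741,.31))"
```

```text
4.15 [0.5050871  0.0128658  0.31193634] [1.79919824e+02 1.24940413e-02 1.00163540e+02] 20.000872313976288 37.26505319478588
[-282.9  -48.5    1.9]
```

Emit:
carry_out --plan '[{"claw": 25, "tx": -30, "ty": -5, "tz": 0, "roll": 0}, {"claw": 25, "tx": -60, "ty": -10, "tz": 0, "roll": 0}, {"claw": 25, "tx": -90, "ty": -15, "tz": 0, "roll": 0}, {"claw": 25, "tx": -120, "ty": -20, "tz": 0, "roll": 0}, {"claw": 25, "tx": -150, "ty": -26, "tz": 0, "roll": 0}, {"claw": 25, "tx": -180, "ty": -31, "tz": 0, "roll": 0}, {"claw": 25, "tx": -210, "ty": -36, "tz": 0, "roll": 0}, {"claw": 25, "tx": -240, "ty": -41, "tz": 0, "roll": 0}, {"claw": 25, "tx": -265, "ty": -45, "tz": 0, "roll": 0}, {"claw": 25, "tx": -280, "ty": -48, "tz": 0, "roll": 0}, {"claw": 25, "tx": -283, "ty": -48.5, "tz": 0, "roll": 0}, {"claw": 25, "tx": -283, "ty": -48.5, "tz": 0, "roll": 0}]'

```text
clock: 5.15
tcp_pos: [0.5067, -0.2745, 0.3109]
ee_rot: [3.142, -0.0, 1.745]
ft_force: [0.3, 0.3, -1.4]
gripper_width: 0.409
grasp_force: 20.0
```

```bash
python3 -c "
from h import *
s=pose()[2];print(s['clock'],s['tcp_pos'],np.degrees(s['ee_rot']),s['grasp_force'],s['gripper_width']*91.2);print(to(.5073,-.2741,.227)); save('wrist','w2.png');save('top','top2.png')
c=env.calibration('wrist');p,r,_=pose(); T=np.linalg.inv(np.array(c['tool_from_camera']))
for w in [(.5073,-.2741),(.4974,-.2088),(.4876,-.1436),(.4777,-.0783)]:
  q=T@np.append(r.T@(np.array([*w,.006])-p),1); print(c['cx']+c['fx']*q[0]/q[2],c['cy']+c['fy']*q[1]/q[2])"
```

```text
5.15 [ 0.50671765 -0.27454992  0.31093678] [ 1.79999163e+02 -1.06100541e-02  9.99855468e+01] 19.999879002571106 37.30683349513115
[ 0.3  0.7 83.9]
278.72772649100966 207.21450012453454
281.14633066050067 120.25714683849634
283.9796919573641 22.729196121157344
287.06285687264426 -87.83537898312397
```

View pics/w2.png

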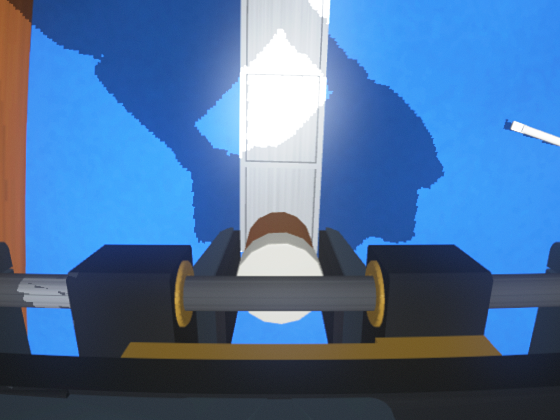

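Emit:
carry_out --plan '[{"claw": 25, "tx": 0, "ty": 0.5, "tz": 25, "roll": 0}, {"claw": 25, "tx": 0, "ty": 0.5, "tz": 50, "roll": 0}, {"claw": 25, "tx": 0, "ty": 0.5, "tz": 70, "roll": 0}, {"claw": 25, "tx": 0, "ty": 0.5, "tz": 78, "roll": 0}, {"claw": 25, "tx": 0, "ty": 0.5, "tz": 82, "roll": 0}, {"claw": 25, "tx": 0, "ty": 0.5, "tz": 83.5, "roll": 0}, {"claw": 25, "tx": 0, "ty": 0.5, "tz": 83.5, "roll": 0}, {"claw": 60, "tx": 0, "ty": 0.5, "tz": 83.5, "roll": 0}, {"claw": 60, "tx": 0, "ty": 0.5, "tz": 83.5, "roll": 0}, {"claw": 60, "tx": 0, "ty": 0.5, "tz": 83.5, "roll": 0}, {"claw": 60, "tx": 0, "ty": 0.5, "tz": 83.5, "roll": 0}, {"claw": 60, "tx": 0, "ty": 0.5, "tz": 83.5, "roll": 0}]'

```text
clock: 6.25
tcp_pos: [0.5074, -0.2742, 0.2275]
ee_rot: [3.141, 0.0, 1.746]
ft_force: [0.3, 0.4, 0.6]
gripper_width: 0.657
grasp_force: 0.0
```

```bash
python3 -c "
from h import *
s=pose()[2];print(s['clock'],s['tcp_pos'],s['grasp_force'],s['gripper_width']*91.2);print(to(.4964,.1558,.31))"
```

```text
6.25 [ 0.50743677 -0.2741799   0.22753412] 0.0 59.937123519906585
[425.3  64.2 -82.6]
```

Emit:
carry_out --plan '[{"claw": 66, "tx": 0, "ty": 0, "tz": -20, "roll": 0}, {"claw": 66, "tx": 0, "ty": 0, "tz": -50, "roll": 0}, {"claw": 66, "tx": 0, "ty": 0, "tz": -83, "roll": 0}, {"claw": 66, "tx": 30, "ty": 4, "tz": -83, "roll": 0}, {"claw": 66, "tx": 70, "ty": 10, "tz": -83, "roll": 0}, {"claw": 66, "tx": 110, "ty": 16, "tz": -83, "roll": 0}, {"claw": 66, "tx": 150, "ty": 22, "tz": -83, "roll": 0}, {"claw": 66, "tx": 190, "ty": 28, "tz": -83, "roll": 0}, {"claw": 66, "tx": 230, "ty": 34, "tz": -83, "roll": 0}, {"claw": 66, "tx": 270, "ty": 40, "tz": -83, "roll": 0}, {"claw": 66, "tx": 310, "ty": 47, "tz": -83, "roll": 0}, {"claw": 66, "tx": 345, "ty": 52, "tz": -83, "roll": 0}]'

```text
clock: 7.25
tcp_pos: [0.498, 0.077, 0.3104]
ee_rot: [3.141, -0.0, 1.747]
ft_force: [1.0, -0.5, 0.3]
gripper_width: 0.723
grasp_force: 0.0
```

```bash
python3 -c "
from h import *
s=pose()[2];print(s['clock'],s['tcp_pos'],s['ee_rot'],s['gripper_width']*91.2);print(to(.4964,.1558,.231))"
```

```text
7.25 [0.49795246 0.07699959 0.3104494 ] [ 3.14113186e+00 -1.41218046e-04  1.74656168e+00] 65.94984817444475
[77.8 12.2 79.5]
```

Emit:
carry_out --plan '[{"claw": 66, "tx": 40, "ty": 6, "tz": 0, "roll": 0}, {"claw": 66, "tx": 70, "ty": 11, "tz": 0, "roll": 0}, {"claw": 66, "tx": 79, "ty": 12, "tz": 0, "roll": 0}, {"claw": 66, "tx": 79, "ty": 12, "tz": 10, "roll": 0}, {"claw": 66, "tx": 79, "ty": 12, "tz": 35, "roll": 0}, {"claw": 66, "tx": 79, "ty": 12, "tz": 60, "roll": 0}, {"claw": 66, "tx": 79, "ty": 12, "tz": 79, "roll": 0}, {"claw": 66, "tx": 79, "ty": 12, "tz": 79, "roll": 0}, {"claw": 25, "tx": 79, "ty": 12, "tz": 79, "roll": 0}, {"claw": 25, "tx": 79, "ty": 12, "tz": 79, "roll": 0}, {"claw": 25, "tx": 79, "ty": 12, "tz": 79, "roll": 0}, {"claw": 25, "tx": 79, "ty": 12, "tz": 79, "roll": 0}]'

```text
clock: 8.25
tcp_pos: [0.4967, 0.1544, 0.2323]
ee_rot: [3.14, -0.0, 1.746]
ft_force: [-0.8, 0.8, -0.7]
gripper_width: 0.463
grasp_force: 0.0
```

```bash
python3 -c "
from h import *
s=pose()[2];print(s['clock'],s['tcp_pos'],s['grasp_force'],s['gripper_width']*91.2);print(to(.4964,.1558,.231),to(.4974,-.2088,.31))"
```

```text
8.25 [0.49671909 0.15439152 0.23227823] 0.0 42.25857317399244
[ 1.4 -0.1  1.3] [-357.7  -62.5  -77.8]
```

Emit:
carry_out --plan '[{"claw": 25, "tx": 0, "ty": 0, "tz": 0, "roll": 0}, {"claw": 25, "tx": 0, "ty": 0, "tz": 0, "roll": 0}, {"claw": 25, "tx": 0, "ty": 0, "tz": 0, "roll": 0}, {"claw": 25, "tx": 0, "ty": 0, "tz": -10, "roll": 0}, {"claw": 25, "tx": 0, "ty": 0, "tz": -35, "roll": 0}, {"claw": 25, "tx": 0, "ty": 0, "tz": -65, "roll": 0}, {"claw": 25, "tx": -5, "ty": -1, "tz": -80, "roll": 0}, {"claw": 25, "tx": -25, "ty": -4, "tz": -80, "roll": 0}, {"claw": 25, "tx": -55, "ty": -10, "tz": -80, "roll": 0}, {"claw": 25, "tx": -90, "ty": -16, "tz": -80, "roll": 0}, {"claw": 25, "tx": -125, "ty": -22, "tz": -80, "roll": 0}, {"claw": 25, "tx": -160, "ty": -28, "tz": -80, "roll": 0}]'

```text
clock: 9.25
tcp_pos: [0.4964, -0.0092, 0.3121]
ee_rot: [3.141, 0.0, 1.747]
ft_force: [1.3, 0.1, -0.8]
gripper_width: 0.407
grasp_force: 20.0
```

```bash
python3 -c "
from h import *
s=pose()[2];print(s['clock'],s['tcp_pos'],s['ee_rot'],s['grasp_force'],s['gripper_width']*91.2);print(to(.4974,-.2088,.31))"
```

```text
9.25 [ 0.49637198 -0.00923216  0.31209421] [3.14089700e+00 2.21578186e-04 1.74710229e+00] 20.000897347927094 37.143305307359945
[-196.7  -34.     2.1]
```

Emit:
carry_out --plan '[{"claw": 25, "tx": -35, "ty": -6, "tz": 0, "roll": 0}, {"claw": 25, "tx": -70, "ty": -12, "tz": 0, "roll": 0}, {"claw": 25, "tx": -105, "ty": -18, "tz": 0, "roll": 0}, {"claw": 25, "tx": -140, "ty": -24, "tz": 0, "roll": 0}, {"claw": 25, "tx": -170, "ty": -29, "tz": 0, "roll": 0}, {"claw": 25, "tx": -190, "ty": -33, "tz": 0, "roll": 0}, {"claw": 25, "tx": -197, "ty": -34, "tz": 0, "roll": 0}, {"claw": 25, "tx": -197, "ty": -34, "tz": 5, "roll": 0}, {"claw": 25, "tx": -197, "ty": -34, "tz": 30, "roll": 0}, {"claw": 25, "tx": -197, "ty": -34, "tz": 55, "roll": 0}, {"claw": 25, "tx": -197, "ty": -34, "tz": 70, "roll": 0}, {"claw": 25, "tx": -197, "ty": -34, "tz": 75, "roll": 0}]'

```text
clock: 10.25
tcp_pos: [0.497, -0.206, 0.2342]
ee_rot: [-3.139, -0.003, 1.747]
ft_force: [-0.0, 0.4, -0.1]
gripper_width: 0.414
grasp_force: 20.0
```

```bash
python3 -c "
from h import *
s=pose()[2];print(s['clock'],s['tcp_pos'],s['grasp_force'],s['gripper_width']*91.2);print(to(.4974,-.2088,.228))"
```

```text
10.25 [ 0.49699492 -0.20595325  0.23417403] 19.999900460243225 37.74532844238209
[-2.9 -0.1  6.2]
```

Emit:
carry_out --plan '[{"claw": 25, "tx": -2, "ty": 0, "tz": 0, "roll": 0}, {"claw": 25, "tx": -2, "ty": 0, "tz": 3, "roll": 0}, {"claw": 25, "tx": -2, "ty": 0, "tz": 6, "roll": 0}, {"claw": 25, "tx": -2, "ty": 0, "tz": 6, "roll": 0}, {"claw": 25, "tx": -2, "ty": 0, "tz": 6, "roll": 0}]'

```text
clock: 10.67
tcp_pos: [0.4981, -0.2097, 0.2307]
ee_rot: [3.141, 0.0, 1.746]
ft_force: [0.1, -0.0, -0.2]
gripper_width: 0.412
grasp_force: 20.0
```

```bash
python3 -c "
from h import *
s=pose()[2];print(s['clock'],s['tcp_pos'],s['ee_rot'],s['ft_force'],s['moment'],s['grasp_force'],s['gripper_width']*91.2);print(to(.4974,-.2088,.228)); save('scene','s2.png')"
```

```text
10.6667 [ 0.49813748 -0.20970527  0.23072868] [3.14100394e+00 4.66327817e-04 1.74636773e+00] [ 0.06709829 -0.04114038 -0.24925585] [-0.00687976 -0.10323803 -0.00868436] 19.999879896640778 37.5657773865829
[ 1.  -0.6  2.7]
```

View pics/s2.png

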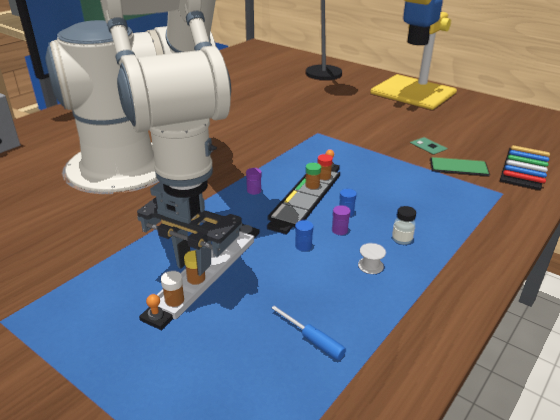

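White stands upright next to the post at (173,290), and yellow is held upright over the second cell at (195,268). I'll lower it the last bit and release.

Emit:
carry_out --plan '[{"claw": 25, "tx": 0.5, "ty": 0, "tz": 1.5, "roll": 0}, {"claw": 25, "tx": 0.5, "ty": 0, "tz": 2.5, "roll": 0}, {"claw": 25, "tx": 0.5, "ty": 0, "tz": 2.5, "roll": 0}, {"claw": 66, "tx": 0.5, "ty": 0, "tz": 2.5, "roll": 0}, {"claw": 66, "tx": 0.5, "ty": 0, "tz": 2.5, "roll": 0}, {"claw": 66, "tx": 0.5, "ty": 0, "tz": 2.5, "roll": 0}, {"claw": 66, "tx": 0.5, "ty": 0, "tz": 2.5, "roll": 0}, {"claw": 66, "tx": 0.5, "ty": 0, "tz": -20, "roll": 0}, {"claw": 66, "tx": 0.5, "ty": 0, "tz": -50, "roll": 0}, {"claw": 66, "tx": 0.5, "ty": 0, "tz": -80, "roll": 0}, {"claw": 66, "tx": 30, "ty": 3, "tz": -80, "roll": 0}, {"claw": 66, "tx": 65, "ty": 7, "tz": -80, "roll": 0}]'

```text
clock: 11.72
tcp_pos: [0.4941, -0.1455, 0.3119]
ee_rot: [3.138, 0.003, 1.744]
ft_force: [0.6, 1.2, -0.0]
gripper_width: 0.725
grasp_force: 0.0
```

```bash
python3 -c "
from h import *
s=pose()[2];print(s['clock'],s['tcp_pos'],s['gripper_width']*91.2);print(to(.4742,.2218,.31))"
```

```text
11.7167 [ 0.49414778 -0.14546042  0.31191866] 66.13833675242886
[365.2  43.5   1.1]
```

Emit:
carry_out --plan '[{"claw": 66, "tx": 35, "ty": 4, "tz": 0, "roll": 0}, {"claw": 66, "tx": 70, "ty": 8, "tz": 0, "roll": 0}, {"claw": 66, "tx": 105, "ty": 12, "tz": 0, "roll": 0}, {"claw": 66, "tx": 140, "ty": 16, "tz": 0, "roll": 0}, {"claw": 66, "tx": 175, "ty": 21, "tz": 0, "roll": 0}, {"claw": 66, "tx": 210, "ty": 25, "tz": 0, "roll": 0}, {"claw": 66, "tx": 245, "ty": 29, "tz": 0, "roll": 0}, {"claw": 66, "tx": 280, "ty": 33, "tz": 0, "roll": 0}, {"claw": 66, "tx": 315, "ty": 37, "tz": 0, "roll": 0}, {"claw": 66, "tx": 345, "ty": 41, "tz": 0, "roll": 0}, {"claw": 66, "tx": 360, "ty": 43, "tz": 0, "roll": 0}, {"claw": 66, "tx": 365, "ty": 43.5, "tz": 0, "roll": 0}]'

```text
clock: 12.72
tcp_pos: [0.4723, 0.2248, 0.3102]
ee_rot: [3.141, -0.0, 1.749]
ft_force: [0.2, -1.1, -0.4]
gripper_width: 0.719
grasp_force: 0.0
```

```bash
python3 -c "
from h import *
s=pose()[2];print(s['clock'],s['tcp_pos'],s['gripper_width']*91.2);print(to(.4742,.2218,.231))"
```

```text
12.7167 [0.4723128  0.22477177 0.31018262] 65.58404068857223
[-3.3  1.3 79.2]
```

Emit:
carry_out --plan '[{"claw": 66, "tx": -3, "ty": 1.5, "tz": 20, "roll": 0}, {"claw": 66, "tx": -3, "ty": 1.5, "tz": 45, "roll": 0}, {"claw": 66, "tx": -3, "ty": 1.5, "tz": 70, "roll": 0}, {"claw": 66, "tx": -3, "ty": 1.5, "tz": 79, "roll": 0}, {"claw": 66, "tx": -3, "ty": 1.5, "tz": 79, "roll": 0}, {"claw": 25, "tx": -3, "ty": 1.5, "tz": 79, "roll": 0}, {"claw": 25, "tx": -3, "ty": 1.5, "tz": 79, "roll": 0}, {"claw": 25, "tx": -3, "ty": 1.5, "tz": 79, "roll": 0}, {"claw": 25, "tx": -3, "ty": 1.5, "tz": 79, "roll": 0}, {"claw": 25, "tx": -3, "ty": 1.5, "tz": 79, "roll": 0}, {"claw": 25, "tx": -3, "ty": 1.5, "tz": 79, "roll": 0}, {"claw": 25, "tx": -3, "ty": 1.5, "tz": 79, "roll": 0}]'

```text
clock: 13.72
tcp_pos: [0.4748, 0.2198, 0.2319]
ee_rot: [3.14, -0.0, 1.746]
ft_force: [-1.3, -1.0, 9.3]
gripper_width: 0.413
grasp_force: 20.0
```

```bash
python3 -c "
from h import *
s=pose()[2];print(s['clock'],s['tcp_pos'],s['grasp_force'],s['gripper_width']*91.2);print(to(.4742,.2218,.231),to(.4876,-.1436,.31))"
```

```text
13.7167 [0.47483844 0.21983848 0.23192539] 20.00086784362793 37.7108771820552
[ 2.  -0.3  0.9] [-360.1  -50.8  -78.2]
```

Emit:
carry_out --plan '[{"claw": 25, "tx": 0, "ty": 0, "tz": -5, "roll": 0}, {"claw": 25, "tx": 0, "ty": 0, "tz": -25, "roll": 0}, {"claw": 25, "tx": 0, "ty": 0, "tz": -50, "roll": 0}, {"claw": 25, "tx": 0, "ty": 0, "tz": -75, "roll": 0}, {"claw": 25, "tx": 0, "ty": 0, "tz": -80, "roll": 0}, {"claw": 25, "tx": 0, "ty": 0, "tz": -80, "roll": 0}]'

```text
clock: 14.22
tcp_pos: [0.475, 0.2199, 0.3131]
ee_rot: [3.138, -0.001, 1.746]
ft_force: [0.8, 0.0, -1.5]
gripper_width: 0.413
grasp_force: 20.0
```

```bash
python3 -c "
from h import *
s=pose()[2];print(s['clock'],s['tcp_pos'],s['ft_force'],s['gripper_width']*91.2);print(to(.4876,-.1436,.31)); a=save('scene','s3.png'); b=save('wrist','w3.png')
cv2.imwrite('pics/j3.png',np.hstack([cv2.resize(a[80:320,130:370],(420,420)),b[:,150:500]])[:,:,::-1])"
```

```text
14.2167 [0.47496616 0.21992    0.31306897] [ 0.81086513  0.03121865 -1.49979636] 37.6396178761236
[-360.1  -51.1    2.7]
```

View pics/j3.png

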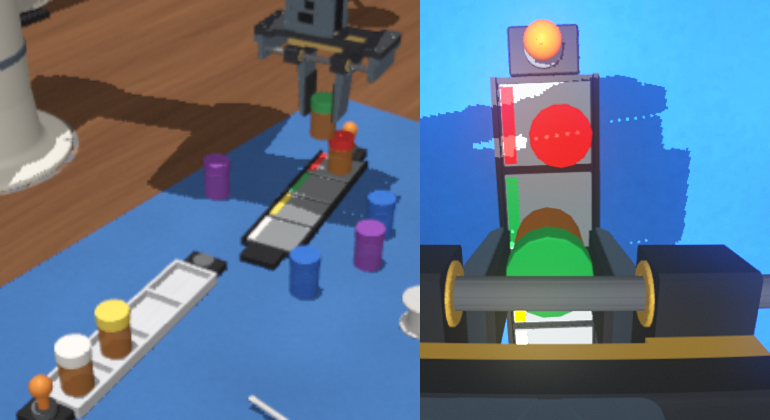

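White and yellow stand upright in their cells, green is held upright, and red still stands on its pad. I carry green over.

Emit:
carry_out --plan '[{"claw": 25, "tx": -20, "ty": -3, "tz": 0, "roll": 0}, {"claw": 25, "tx": -55, "ty": -8, "tz": 0, "roll": 0}, {"claw": 25, "tx": -90, "ty": -13, "tz": 0, "roll": 0}, {"claw": 25, "tx": -125, "ty": -18, "tz": 0, "roll": 0}, {"claw": 25, "tx": -160, "ty": -23, "tz": 0, "roll": 0}, {"claw": 25, "tx": -195, "ty": -28, "tz": 0, "roll": 0}, {"claw": 25, "tx": -230, "ty": -33, "tz": 0, "roll": 0}, {"claw": 25, "tx": -265, "ty": -38, "tz": 0, "roll": 0}, {"claw": 25, "tx": -300, "ty": -43, "tz": 0, "roll": 0}, {"claw": 25, "tx": -330, "ty": -47, "tz": 0, "roll": 0}, {"claw": 25, "tx": -350, "ty": -50, "tz": 0, "roll": 0}, {"claw": 25, "tx": -359, "ty": -51, "tz": 0, "roll": 0}]'

```text
clock: 15.32
tcp_pos: [0.4868, -0.1451, 0.3099]
ee_rot: [-3.14, -0.001, 1.744]
ft_force: [-0.7, 0.2, -1.0]
gripper_width: 0.41
grasp_force: 20.0
```

```bash
python3 -c "
from h import *
s=pose()[2];print(s['clock'],s['tcp_pos'],s['grasp_force'],s['gripper_width']*91.2);print(to(.4876,-.1436,.228))"
```

```text
15.3167 [ 0.48683668 -0.1451025   0.30994942] 19.999906718730927 37.35744772993358
[ 1.3  1.1 81.9]
```

Emit:
carry_out --plan '[{"claw": 25, "tx": 1, "ty": 0.5, "tz": 20, "roll": 0}, {"claw": 25, "tx": 1, "ty": 0.5, "tz": 45, "roll": 0}, {"claw": 25, "tx": 1, "ty": 0.5, "tz": 65, "roll": 0}, {"claw": 25, "tx": 1, "ty": 0.5, "tz": 76, "roll": 0}, {"claw": 25, "tx": 1, "ty": 0.5, "tz": 79, "roll": 0}, {"claw": 25, "tx": 1, "ty": 0.5, "tz": 80, "roll": 0}, {"claw": 25, "tx": 1, "ty": 0.5, "tz": 80, "roll": 0}]'

```text
clock: 15.9
tcp_pos: [0.4874, -0.1412, 0.2311]
ee_rot: [-3.141, -0.0, 1.747]
ft_force: [0.5, 0.4, -0.4]
gripper_width: 0.406
grasp_force: 20.0
```

```bash
python3 -c "
from h import *
s=pose()[2];print(s['clock'],s['tcp_pos'],s['ft_force'],s['gripper_width']*91.2);print(to(.4876,-.1436,.228))"
```

```text
15.9 [ 0.48744334 -0.14122481  0.23113226] [ 0.5231868   0.4085369  -0.39524199] 37.04315679856481
[-2.4 -0.3  3.1]
```

Emit:
carry_out --plan '[{"claw": 25, "tx": -2, "ty": 0, "tz": 1.5, "roll": 0}, {"claw": 25, "tx": -2, "ty": 0, "tz": 2.8, "roll": 0}, {"claw": 25, "tx": -2, "ty": 0, "tz": 2.8, "roll": 0}, {"claw": 66, "tx": -2, "ty": 0, "tz": 2.8, "roll": 0}, {"claw": 66, "tx": -2, "ty": 0, "tz": 2.8, "roll": 0}, {"claw": 66, "tx": -2, "ty": 0, "tz": 2.8, "roll": 0}, {"claw": 66, "tx": -2, "ty": 0, "tz": 2.8, "roll": 0}, {"claw": 66, "tx": -2, "ty": 0, "tz": -20, "roll": 0}, {"claw": 66, "tx": -2, "ty": 0, "tz": -50, "roll": 0}, {"claw": 66, "tx": -2, "ty": 0, "tz": -80, "roll": 0}, {"claw": 66, "tx": 30, "ty": 3, "tz": -80, "roll": 0}, {"claw": 66, "tx": 65, "ty": 7, "tz": -80, "roll": 0}]'

```text
clock: 16.9
tcp_pos: [0.4835, -0.0769, 0.313]
ee_rot: [3.138, 0.002, 1.743]
ft_force: [0.4, 1.3, -1.7]
gripper_width: 0.727
grasp_force: 0.0
```

```bash
python3 -c "
from h import *
s=pose()[2];print(s['clock'],s['tcp_pos'],s['gripper_width']*91.2);print(to(.4715,.2773,.31))"
```

```text
16.9 [ 0.48351858 -0.07691517  0.31295536] 66.29939831365444
[351.   49.    2.4]
```

Emit:
carry_out --plan '[{"claw": 72, "tx": 35, "ty": 5, "tz": 0, "roll": 0}, {"claw": 72, "tx": 70, "ty": 10, "tz": 0, "roll": 0}, {"claw": 72, "tx": 105, "ty": 15, "tz": 0, "roll": 0}, {"claw": 72, "tx": 140, "ty": 20, "tz": 0, "roll": 0}, {"claw": 72, "tx": 175, "ty": 25, "tz": 0, "roll": 0}, {"claw": 72, "tx": 210, "ty": 30, "tz": 0, "roll": 0}, {"claw": 72, "tx": 245, "ty": 35, "tz": 0, "roll": 0}, {"claw": 72, "tx": 280, "ty": 40, "tz": 0, "roll": 0}, {"claw": 72, "tx": 315, "ty": 45, "tz": 0, "roll": 0}, {"claw": 72, "tx": 340, "ty": 48, "tz": 0, "roll": 0}, {"claw": 72, "tx": 349, "ty": 49, "tz": 0, "roll": 0}, {"claw": 72, "tx": 349, "ty": 49, "tz": 0, "roll": 0}]'

```text
clock: 17.9
tcp_pos: [0.4699, 0.2776, 0.3111]
ee_rot: [3.141, -0.0, 1.749]
ft_force: [-0.3, -1.3, -0.5]
gripper_width: 0.791
grasp_force: 0.0
```

```bash
python3 -c "
from h import *
p,r,s=pose();print(s['clock'],s['tcp_pos'],s['gripper_width']*91.2);print(to(.4715,.2773,.231))
im=env.get_image('wrist').astype(int); m=((im[...,0]>150)&(im[...,1]<60)&(im[...,2]<60)).astype('uint8')
n,l,st,cc=cv2.connectedComponentsWithStats(m); k=1+st[1:,4].argmax(); print(st[k],cc[k])
c=env.calibration('wrist');q=np.linalg.inv(np.array(c['tool_from_camera']))@np.append(r.T@(np.array([.4715,.2773,.066])-p),1); print(c['cx']+c['fx']*q[0]/q[2],c['cy']+c['fy']*q[1]/q[2])"
```

```text
17.9 [0.46992739 0.27760974 0.31113999] 72.12203514120313
[-0.6  1.5 80.1]
[ 253  196   58   61 2764] [281.40376266 226.18994211]
280.17672809640925 228.77422012854032
```

Emit:
carry_out --plan '[{"claw": 66, "tx": 0, "ty": 2, "tz": 20, "roll": 0}, {"claw": 66, "tx": 0, "ty": 2, "tz": 45, "roll": 0}, {"claw": 66, "tx": 0, "ty": 2, "tz": 70, "roll": 0}, {"claw": 66, "tx": 0, "ty": 2, "tz": 80, "roll": 0}, {"claw": 66, "tx": 0, "ty": 2, "tz": 80, "roll": 0}, {"claw": 25, "tx": 0, "ty": 2, "tz": 80, "roll": 0}, {"claw": 25, "tx": 0, "ty": 2, "tz": 80, "roll": 0}, {"claw": 25, "tx": 0, "ty": 2, "tz": 80, "roll": 0}, {"claw": 25, "tx": 0, "ty": 2, "tz": 80, "roll": 0}, {"claw": 25, "tx": 0, "ty": 2, "tz": 80, "roll": 0}, {"claw": 25, "tx": 0, "ty": 2, "tz": 80, "roll": 0}, {"claw": 25, "tx": 0, "ty": 2, "tz": 80, "roll": 0}]'

```text
clock: 18.95
tcp_pos: [0.4724, 0.2763, 0.2319]
ee_rot: [3.14, -0.0, 1.746]
ft_force: [-1.5, -1.1, 9.0]
gripper_width: 0.407
grasp_force: 20.0
```

Emit:
carry_out --plan '[{"claw": 25, "tx": 0, "ty": 0, "tz": 0, "roll": 0}, {"claw": 25, "tx": 0, "ty": 0, "tz": -5, "roll": 0}, {"claw": 25, "tx": 0, "ty": 0, "tz": -25, "roll": 0}, {"claw": 25, "tx": 0, "ty": 0, "tz": -50, "roll": 0}, {"claw": 25, "tx": 0, "ty": 0, "tz": -75, "roll": 0}, {"claw": 25, "tx": 0, "ty": 0, "tz": -80, "roll": 0}, {"claw": 25, "tx": 0, "ty": 0, "tz": -80, "roll": 0}]'

```text
clock: 19.53
tcp_pos: [0.4726, 0.2764, 0.3132]
ee_rot: [3.138, -0.001, 1.746]
ft_force: [0.1, 0.6, -1.5]
gripper_width: 0.415
grasp_force: 20.0
```

```bash
python3 -c "
from h import *
p,r,s=pose();print(s['clock'],s['tcp_pos'],s['grasp_force'],s['gripper_width']*91.2);print(to(.4777,-.0783,.31))"
```

```text
19.5333 [0.47257671 0.27641417 0.31315032] 19.999972879886627 37.86334095640008
[-350.2  -57.     2.7]
```

Emit:
carry_out --plan '[{"claw": 25, "tx": -20, "ty": -3, "tz": 0, "roll": 0}, {"claw": 25, "tx": -55, "ty": -9, "tz": 0, "roll": 0}, {"claw": 25, "tx": -90, "ty": -15, "tz": 0, "roll": 0}, {"claw": 25, "tx": -125, "ty": -20, "tz": 0, "roll": 0}, {"claw": 25, "tx": -160, "ty": -26, "tz": 0, "roll": 0}, {"claw": 25, "tx": -195, "ty": -32, "tz": 0, "roll": 0}, {"claw": 25, "tx": -230, "ty": -37, "tz": 0, "roll": 0}, {"claw": 25, "tx": -265, "ty": -43, "tz": 0, "roll": 0}, {"claw": 25, "tx": -300, "ty": -49, "tz": 0, "roll": 0}, {"claw": 25, "tx": -330, "ty": -54, "tz": 0, "roll": 0}, {"claw": 25, "tx": -345, "ty": -56, "tz": 0, "roll": 0}, {"claw": 25, "tx": -350, "ty": -57, "tz": 0, "roll": 0}]'

```text
clock: 20.53
tcp_pos: [0.477, -0.0807, 0.3103]
ee_rot: [-3.141, -0.0, 1.744]
ft_force: [-0.0, 1.4, -1.0]
gripper_width: 0.417
grasp_force: 20.0
```

Emit:
carry_out --plan '[{"claw": 25, "tx": 0, "ty": 0, "tz": 20, "roll": 0}, {"claw": 25, "tx": 0, "ty": 0, "tz": 45, "roll": 0}, {"claw": 25, "tx": 0, "ty": 0, "tz": 65, "roll": 0}, {"claw": 25, "tx": 0, "ty": 0, "tz": 76, "roll": 0}, {"claw": 25, "tx": 0, "ty": 0, "tz": 79, "roll": 0}, {"claw": 25, "tx": 0, "ty": 0, "tz": 80, "roll": 0}, {"claw": 25, "tx": 0, "ty": 0, "tz": 80, "roll": 0}]'

```text
clock: 21.12
tcp_pos: [0.4772, -0.078, 0.2312]
ee_rot: [-3.141, -0.0, 1.747]
ft_force: [0.1, 0.2, -0.1]
gripper_width: 0.408
grasp_force: 20.0
```

```bash
python3 -c "
from h import *
p,r,s=pose();print(s['clock'],s['tcp_pos'],s['grasp_force'],s['gripper_width']*91.2);print(to(.4777,-.0783,.228))"
```

```text
21.1167 [ 0.47724615 -0.07798583  0.23121941] 19.99994784593582 37.205635385420806
[-0.4  0.4  3.2]
```

Emit:
carry_out --plan '[{"claw": 25, "tx": 0, "ty": 0, "tz": 1.5, "roll": 0}, {"claw": 25, "tx": 0, "ty": 0, "tz": 3, "roll": 0}, {"claw": 25, "tx": 0, "ty": 0, "tz": 3, "roll": 0}, {"claw": 66, "tx": 0, "ty": 0, "tz": 3, "roll": 0}, {"claw": 66, "tx": 0, "ty": 0, "tz": 3, "roll": 0}, {"claw": 66, "tx": 0, "ty": 0, "tz": 3, "roll": 0}, {"claw": 66, "tx": 0, "ty": 0, "tz": 3, "roll": 0}, {"claw": 66, "tx": 0, "ty": 0, "tz": -20, "roll": 0}, {"claw": 66, "tx": 0, "ty": 0, "tz": -50, "roll": 0}, {"claw": 66, "tx": 0, "ty": 0, "tz": -85, "roll": 0}, {"claw": 66, "tx": 30, "ty": 0, "tz": -100, "roll": 0}, {"claw": 66, "tx": 65, "ty": 0, "tz": -100, "roll": 0}]'

```text
clock: 22.12
tcp_pos: [0.467, -0.015, 0.3346]
ee_rot: [3.135, 0.002, 1.743]
ft_force: [1.1, 1.0, -0.5]
gripper_width: 0.724
grasp_force: 0.0
```

Emit:
carry_out --plan '[{"claw": 66, "tx": 35, "ty": 0, "tz": 0, "roll": 0}, {"claw": 66, "tx": 70, "ty": 0, "tz": 0, "roll": 0}, {"claw": 66, "tx": 105, "ty": 0, "tz": 0, "roll": 0}, {"claw": 66, "tx": 140, "ty": 0, "tz": 0, "roll": 0}, {"claw": 66, "tx": 150, "ty": 0, "tz": 0, "roll": 0}, {"claw": 66, "tx": 150, "ty": 0, "tz": 0, "roll": 0}]'

```text
clock: 22.62
tcp_pos: [0.4391, 0.1354, 0.3313]
ee_rot: [3.142, -0.0, 1.75]
ft_force: [-0.0, -0.6, -0.5]
gripper_width: 0.725
grasp_force: 0.0
```

```bash
python3 -c "
from h import *
a=save('scene','s4.png'); b=save('top','t4.png')
cv2.imwrite('pics/j4.png',np.hstack([cv2.resize(a[120:340,120:340],(400,400)),cv2.resize(b[140:340,260:460],(400,400))])[:,:,::-1])"
```

```text
(no output)
```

View pics/j4.png

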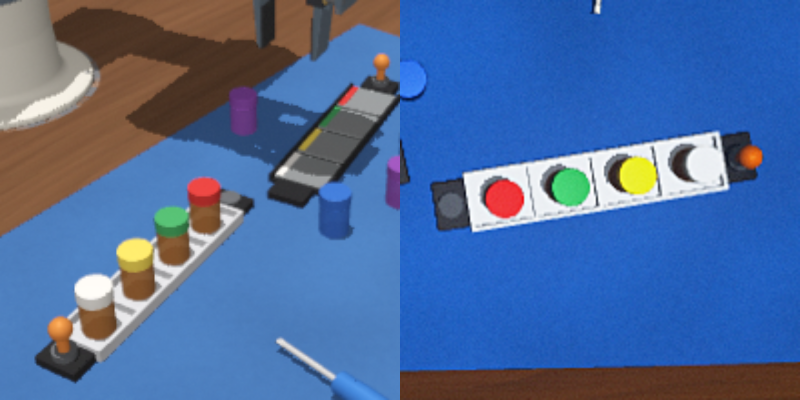

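From the aluminium rack's post, the order is white, yellow, green, red. Each pot stands upright in its own cell and the arm is clear.

```bash
python3 -c "
from h import *
print(env.job_done())"
```

```text
the job is handed in; nothing more can be done
None
```

The job is handed in: counted from the aluminium rack's orange post, the pots stand upright one per cell as white, yellow, green, red, the reverse of the black rack, at about 23 s on the clock and with the reel, screwdriver and black-capped jar left alone.

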